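Close the pressure filter holder with its bayonet cover

ROBOT

A 7-joint arm with a two-finger parallel gripper is mounted at the origin on a cart in front of the work surface, level with it; the furniture and walls round the work are solid. World frame = base frame: x ahead of the robot, y to its left, z up, the work surface at z = 0. Lengths are in m, angles in rad, forces in N, time in s.
With the tool pointing down it reaches from about 0.425 to 0.925 m from the base axis. Payload 6.8 kg.
Tool frame: the origin (TCP) lies at the very end of the fingers, on their centre line; the grasp point (between the pads) lies 19 mm behind it; z points along the fingers, y is the line along which they close (so a half turn about z gives the same grasp; the last joint's range is limited). The gripper opens to 85 mm and grips with 20 to 120 N. Pads are 22 mm wide; open, the fingers measure 114 mm over their backs; the gripper's body (76 mm by 85 mm) begins 54 mm behind the grasp point. The pads swing forward as they close: fully open they stand 13 mm farther back than shut.
Start: joints at [-1.416, 0.477, 0.022, 1.555, -0.011, 1.109, -0.083], TCP at [0.175, 0.652, 0.231] pointing down, gripper open.
Joint ranges: [-2.96, 2.96], [-0.34, 2.1], [-1.41, 1.46], [0.24, 2.44], [-1.37, 4.51], [0.17, 1.92], [-2.96, 2.96]. Speed limits (rad/s): [2.39, 2.39, 3.14, 3.14, 3.14, 3.14, 3.14].

INTERFACE

Orientations are given as a rotation vector (axis times angle).
In Python, from bench import r gives the robot as it stands.
- The arm moves only by the tool play_rows, never from a script. Its argument "targets" is text: rows parted by semicolons, each of 5 numbers parted by spaces: the closure, from -1 (fully open) to 1 (shut), then the shift along the tool's x, y, z in m, then the turn about the tool's z in rad. In form: gripper dx dy dz spin; .... A call has 1 to 8 rows; each row is the pose to reach, as a shift and turn from the pose commanded when the call began, along the tool's axes at that moment; what a row does not reach only later rows make up. A row lasts 1/12 s, in which the tool goes at most 41.7 mm and 7.16 degrees, less where a joint would pass 70% of its speed; a pose out of reach is approached as far as the arm can. A call with a gripper value outside its range is refused whole. The fingers move at their own pace and stop on an object; "squeeze" is the grip in N (left out, the last holds). Time passes only in rows, so rows that repeat a pose let the fingers close. It gives the time, the measured TCP pose, the force, the opening and the grip force at its end, in the units of the state.
- r.get_obs(): the state, without advancing time (a new reading comes with each control period).
- r.grab_frame(name): name is "scene" or "top"; returns the picture (480x640x3 uint8, red, green, blue); there is no depth.
- r.camera_info(name): a dict with "fov_y" (degrees; the focal length in pixels is half the picture's height over the tangent of half this angle, whatever the lens; pixels are square), "cx", "cy" (the principal point, pixels), "position" and "rotation" of the camera in the world. Camera axes: x right, y down, z forward; pixel columns grow to the right and rows downward; lengths in m; the calibration is good to about 2 mm. A picture is of the moment at which its call begins. camera_info takes no time and is no camera call.
- r.hand_in(): hands the job in; it is judged then, once.
The state is a dict: "clock": time; "joints": joint angles; "qvel": joint speeds; "tau": joint torques, N m; "tcp_pos": TCP position; "orientation": TCP orientation; "contact_force": force on the tool from outside, world axes, zero at the start; "moment": the same for the moment, N m; "grip_width": finger opening in m; "gripper_force": force on a finger pad.
Only numpy, scipy, OpenCV 4.12 (cv2) and the standard library are available. Lean on these libraries where they do the work, as an engineer would, in place of code of your own. Each camera call takes 0.05 s, during which the arm holds its last target. There are 200 camera calls.

TASK

Close the filter holder: take its cover by the handle, turn it until its three holes match the three studs and let it slide down over them, then press it down against the sprung seal and turn it clockwise (seen from above) so that the stud heads lock it down, and let go. Feel your way gently, never forcing the cover, and leave everything else on the bench as it stands.

Things in the scene. Friction and masses are not known exactly. Their poses are not given: they have to be found in the camera images.
- cover: Loose aluminium cover disc, 124 mm across, 6 mm thick, about 0.35 kg, lying right side up on a mat. Origin: centre of its underside, z up. Three keyholes centred on a circle of 46 mm radius: holes 19 mm wide at 0, 120, 240 degrees from its x axis, each running on anticlockwise (from above) into a curved slot 10 mm wide that ends 26 degrees on: the cover locks by turning clockwise.
- cover_handle (a point): Centre of the cover's black bow handle, 37 mm above the cover's underside, axes as the cover's. The bar runs along x: 62 mm long, 14 mm thick across y, 18 mm high, open beneath, on two posts at x = -22 and +22 mm; a low brass plug stands on the disc between them, 22 mm below this point.
- holder: Steel pressure filter holder, 132 mm across, fixed to the bench. Origin: centre of its foot, z up. Heights above the origin: top of the dark swivel ring 80 mm, stud heads 88 to 94 mm, sprung seal 86 mm. More than 40 N between cover and holder damages it. Let go, a cover locked under the heads rests with its underside at 82 mm; one not locked springs up to 86 mm.
- stud_ring (a point): Centre of the swivel ring's flat top, axes as the holder's. On it three studs, 120 degrees apart, 46 mm from the axis: shank 7 mm thick, 8 mm high, then a head 16 mm wide, 6 mm high, its top 2 mm bevelled. The ring was left anywhere within 35 degrees either way of one stud on the x axis; that angle is not measured: look or feel for it. It is stiff (0.8 N m) and stays put.
- seal_top (a point): Centre of the top of the white sprung seal (radius 26 to 34 mm) inside the studs, 86 mm above the foot when free. It pushes back with 5 N at first, plus 1.8 N per mm, and goes down 6 mm, flush with the ring. With the seal pressed 4 to 6 mm (12 to 16 N) the cover's slots pass under the stud heads. From 15 degrees of turn the heads hold it; at 26 the slots end.
- mat: Round silicone mat, 144 mm in diameter, 3 mm thick, fixed on the bench, on which the cover lies. Origin at the centre of its underside.
- wash_bottle: Bystander, loose: white bottle with a red cap, 68 mm in diameter, 165 mm high. Origin at the centre of its underside.
- beaker: Bystander, loose: clear beaker, 72 mm in diameter, 90 mm high. Origin at the centre of its underside.
- amber_bottle: Bystander, loose: brown bottle, 48 mm in diameter, 90 mm high. Origin at the centre of its underside.
- timer: Bystander, loose: grey bench timer, 72 x 72 x 19 mm. Origin at the centre of its underside.
- orange_bottle: Bystander, loose: white bottle with an orange cap, 38 mm in diameter, 75 mm high. Origin at the centre of its underside.
Not all that is in view belongs to the job. There is more than one size of the holder; the job needs the larger.

How it is judged:
On the way, in this order (a step that is already met when the one before it is completed fails the run):
1. the cover is lifted off its mat (z of cover in the frame of mat above 0.03 m), for 0.1 s.
2. the cover has slid down over the three studs: centred on the holder, level, its underside less than 89 mm above the holder's foot (z of cover in the frame of holder below 0.089 m and horizontal distance between cover and holder below 0.005 m and angle between cover's own z axis and vertical below 0.05 rad), for 0.1 s.
At the end, for the whole second after the job is handed in: The cover, let go and at rest, is held down by the stud heads against the sprung seal: its underside 79 to 83.8 mm above the holder's foot (82 when locked; it would spring up to 86 if not), centred within 5 mm, level within 0.03 rad (z of cover in the frame of holder between 0.079 and 0.0838 m and horizontal distance between cover and holder below 0.005 m and angle between cover's own z axis and vertical below 0.03 rad and linear speed of cover below 0.01 m/s and contact force between the fingers and cover below 0.1 N); the robot touches nothing.
It fails at once if the cover is forced: more than 40 N between the cover and the holder (contact force between cover and holder above 40 N).
It fails at once if a bystander is moved by more than 20 mm (distance of any of wash_bottle, beaker, amber_bottle, timer, orange_bottle from where it was at the start of the episode above 0.02 m).
It also fails if it takes over 72 s, if anything falls off the work surface, if the arm or the gripper's body presses on something with over 40 N, if the wrist force passes 120 N, or if a joint passes its speed limit or range.

## Working session

There is one attempt and no reset: what is moved stays moved. The work goes in short steps, Python scripts to look and compute and a tool call to move; the robot and the scene stay as the last step left them, time stands still between calls to the robot, and variables do not carry over. Pictures are saved under pics/ and viewed, at most 10 in all, crops included, and the job is handed in when it is done.

Besides the shell and the picture viewer there is one more tool, called after "Emit:" as a command line: name --argument value ..., lists and objects as JSON in quotes. play_rows: Moves the arm, as the interface text tells. Its arguments: {"type":"object","properties":{"targets":{"type":"string"},"squeeze":{"type":"number"}},"required":["targets"]}

```bash
mkdir -p pics; python3 - <<'E'
from bench import r
import cv2
for n in ("scene","top"):
    c=r.camera_info(n);print(n,c)
    cv2.imwrite(f"pics/{n}0.png",r.grab_frame(n)[:,:,::-1])
print(r.get_obs())
E
```

```text
scene {'fov_y': 46.247960448047316, 'cx': 320.8432769005776, 'cy': 234.217067393561, 'position': array([-0.13294639, -0.66352326,  0.94331886]), 'rotation': array([-2.11790434,  0.95338792, -0.41206575])}
top {'fov_y': 55.63920502653687, 'cx': 322.9284613573331, 'cy': 242.8674150878265, 'position': array([ 0.49292878, -0.01048666,  1.23731019]), 'rotation': array([-2.13626116,  2.1997007 , -0.06277741])}
{'clock': 0.1, 'joints': array([-1.41611311,  0.47769583,  0.02233417,  1.55633405, -0.01150116,
        1.10929179, -0.08308176]), 'qvel': array([-3.15626718e-05, -2.51022711e-03, -3.50888140e-04, -2.56542388e-03,
        4.06658632e-04, -3.47209711e-04, -1.37357018e-03]), 'tau': array([ 4.10147390e-03, -5.97764075e+01,  1.61357291e+00, -2.81958550e+01,
        1.28164468e-02,  4.93790314e-03,  6.48470888e-06]), 'tcp_pos': array([0.17521284, 0.65132284, 0.23044508]), 'orientation': array([-4.11508221e-01, -3.11442319e+00,  2.50992803e-03]), 'contact_force': array([ 0.28290918,  1.02947998, -0.4305505 ]), 'moment': array([ 0.04173834, -0.05411582,  0.00520982]), 'gripper_force': 0.0, 'grip_width': 0.08525025446054132}
```

View pics/scene0.png

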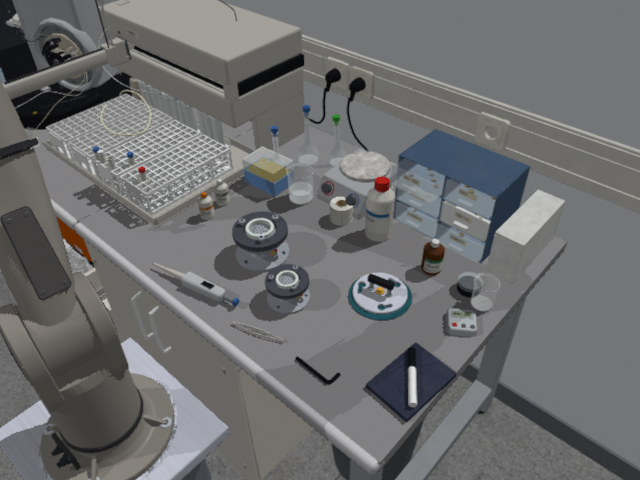

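View pics/top0.png

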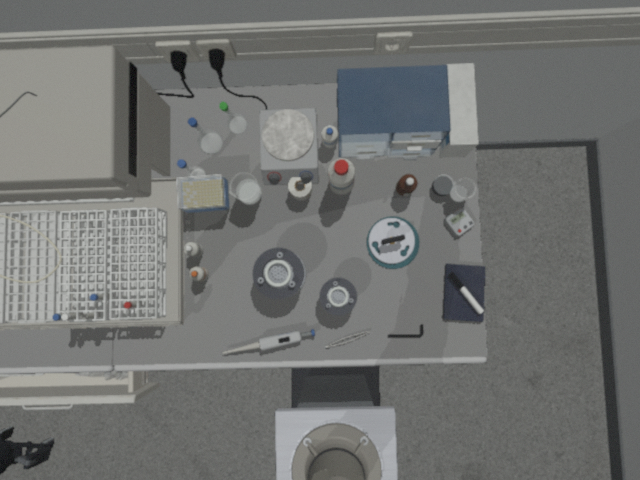

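```bash
cat > h.py <<'E'
import numpy as np, cv2
from bench import r
from scipy.spatial.transform import Rotation as R
def cam(n):
    c=r.camera_info(n); f=240/np.tan(np.radians(c["fov_y"]/2))
    return c["position"],R.from_rotvec(c["rotation"]).as_matrix(),f,c["cx"],c["cy"]
def onplane(n,uv,z):
    p,M,f,cx,cy=cam(n); uv=np.atleast_2d(np.asarray(uv,float))
    d=np.c_[(uv[:,0]-cx)/f,(uv[:,1]-cy)/f,np.ones(len(uv))]@M.T
    return p+d*((z-p[2])/d[:,2])[:,None]
def proj(n,P):
    p,M,f,cx,cy=cam(n); q=(np.atleast_2d(P)-p)@M
    return np.c_[q[:,0]/q[:,2]*f+cx,q[:,1]/q[:,2]*f+cy]
def crop(img,u,v,w,h,s): return cv2.resize(img[v:v+h,u:u+w],None,fx=s,fy=s,interpolation=cv2.INTER_CUBIC)
E
python3 - <<'E'
from h import *
t=cv2.imread("pics/top0.png");s=cv2.imread("pics/scene0.png")
a=np.hstack([crop(t,360,208,66,66,6),crop(t,245,240,66,66,6)])
b=np.hstack([crop(s,344,258,66,66,6),crop(s,226,202,66,66,6)])
cv2.imwrite("pics/c0.png",cv2.resize(np.vstack([a,b]),(594,594)) if 0 else cv2.resize(np.vstack([a,b]),None,fx=.75,fy=.75))
cv2.imwrite("pics/ct.png",a)
# mat by teal color, in top
hsv=cv2.cvtColor(t,cv2.COLOR_BGR2HSV)
for n,im,roi in(("top",t,(360,208,66,66)),("scene",s,(335,258,86,70))):
    hsv=cv2.cvtColor(im,cv2.COLOR_BGR2HSV);u,v,w,h=roi
    m=np.zeros(im.shape[:2],np.uint8);m[v:v+h,u:u+w]=cv2.inRange(hsv,(80,80,30),(105,255,255))[v:v+h,u:u+w]
    c=max(cv2.findContours(m,0,1)[0],key=cv2.contourArea)
    P=onplane(n,cv2.convexHull(c)[:,0],0.003)[:,:2]
    (x,y),rad=cv2.minEnclosingCircle((P*1000).astype(np.float32));print(n,"mat",x,y,rad,cv2.fitEllipse(cv2.convexHull((P*1000).astype(np.float32))))
    # handle, dark
    m=np.zeros(im.shape[:2],np.uint8);g=cv2.inRange(im,(0,0,0),(50,50,50));m[v:v+h,u:u+w]=g[v:v+h,u:u+w]
    for c in cv2.findContours(m,0,1)[0]:
        if cv2.contourArea(c)>25:
            rr=cv2.minAreaRect(c);bx=onplane(n,cv2.boxPoints(rr),0.049)[:,:2]*1000;print(n,"dark",cv2.contourArea(c),rr,onplane(n,rr[0],.049)*1000,bx.round(1).tolist())
E
```

```text
top mat 588.5908813476562 -171.85475158691406 68.72236633300781 ((589.6317749023438, -171.31689453125), (134.0692901611328, 136.52674865722656), 31.330537796020508)
scene mat 589.119140625 -171.20132446289062 71.48106384277344 ((589.2373657226562, -170.8402557373047), (141.1630859375, 141.90809631347656), 52.22176742553711)
scene dark 163.5 ((380.857666015625, 281.1506042480469), (25.854297637939453, 9.216354370117188), 22.833654403686523) [[ 589.55422193 -171.20928239   49.        ]] [[571.6, -147.0], [597.7, -136.5], [607.4, -195.3], [581.7, -204.7]]
```

View pics/ct.png

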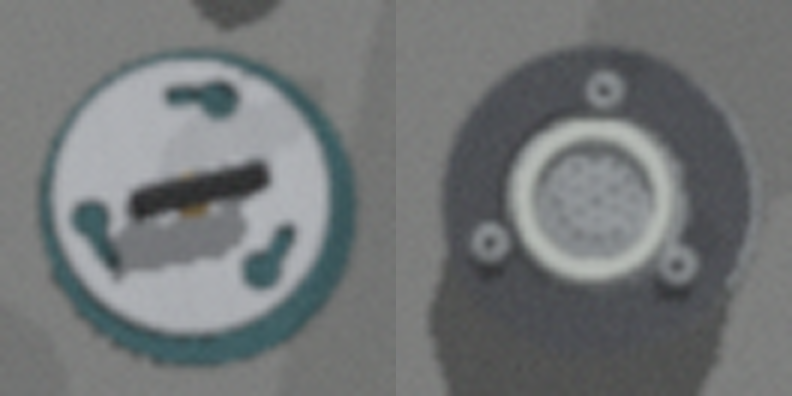

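View pics/c0.png

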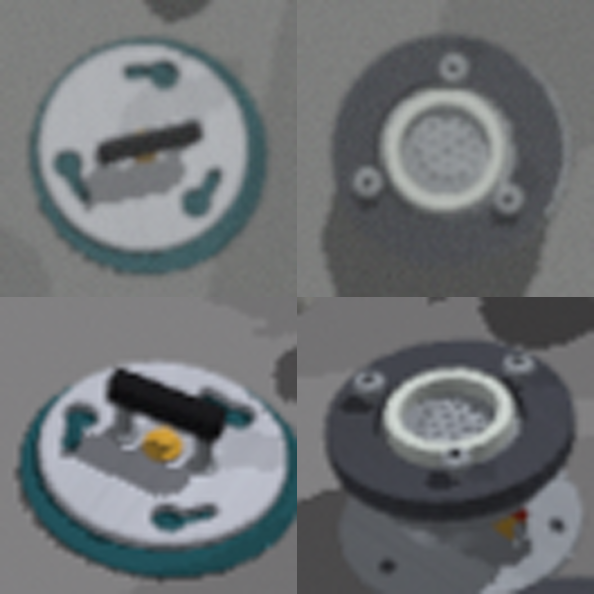

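The cover lies on the teal mat: its handle is at about (393,240) in the top view, and the big hole ends at crop pixels (218,98), (92,217) and (262,272). The larger holder shows stud heads at crop pixels (208,90), (94,243) and (283,265), with the white seal between them.

```bash
cat >> h.py <<'E'
def ell(n,im,roi,lo,hi,z,hull=True):
    u,v,w,h=roi; s=4
    big=cv2.resize(im[v:v+h,u:u+w],None,fx=s,fy=s,interpolation=cv2.INTER_LINEAR)
    m=cv2.inRange(big if hi[0]!=180 else cv2.cvtColor(big,cv2.COLOR_BGR2HSV),lo,hi)
    c=max(cv2.findContours(m,0,1)[0],key=cv2.contourArea)
    if hull:c=cv2.convexHull(c)
    px=(c[:,0]+.5)/s-.5+[u,v]
    P=onplane(n,px,z)[:,:2]*1000
    return cv2.fitEllipse(P.astype(np.float32)),m
def tri(P):  # P Nx2 mm in order of k*120deg : centre, angle, radius residuals
    z=P[:,0]+1j*P[:,1]; c=z.mean(); w=(z-c)*np.exp(-2j*np.pi/3*np.arange(3)); a=w.mean()
    return np.array([c.real,c.imag]),np.degrees(np.angle(a)),abs(a),abs(w-a)
E
python3 - <<'E'
from h import *
t=cv2.imread("pics/top0.png");s=cv2.imread("pics/scene0.png")
q=lambda e:(np.round(e[0],1),np.round(e[1],1))
print("disc top",q(ell("top",t,(360,208,66,66),(125,125,125),(255,255,255),.009)[0]))
print("disc scn",q(ell("scene",s,(340,258,80,66),(125,125,125),(255,255,255),.009)[0]))
print("seal top",q(ell("top",t,(262,255,32,36),(150,150,150),(255,255,255),.086)[0]))
print("seal scn",q(ell("scene",s,(240,214,42,32),(150,150,150),(255,255,255),.086)[0]))
ct=lambda L,u,v,k:np.array(L)/k+[u,v]-.5
def hol(n,px,z):
    P=onplane(n,px,z)[:,:2]*1000; c,a,rr,res=tri(P);print(n,c.round(1),a.round(1),rr.round(1),res.round(1))
hol("top",ct([(218,98),(92,217),(262,272)],360,208,6),.009)
hol("top",ct([(208,90),(94,243),(283,265)],245,240,6),.094)
hol("scene",ct([(239,415-297),(80,420-297),(170,517-297)],344,258,4.5),.009)
hol("scene",ct([(518-297,363-297),(370-297,380-297),(457-297,456-297)],226,202,4.5),.094)
E
```

```text
disc top (array([ 595.9, -167.4]), array([123.5, 123.9]))
disc scn (array([ 574.4, -125. ]), array([214. , 286.8]))
seal top (array([515.7, 133. ]), array([66.3, 67.2]))
seal scn (array([513.7, 133.6]), array([66. , 67.6]))
top [ 595.9 -167.4] -18.8 46.1 [0.8 0.8 0.8]
top [515.2 133.1] -8.1 46.1 [0.1 0.1 0.1]
scene [ 594.4 -166.9] -17.3 45.8 [1.2 1.2 1.2]
scene [513.9 133.3] -8.3 45.7 [0.6 0.6 0.6]
```

Both cameras agree that the holder lies (-80.6, +300.3) mm from the cover. The stud angle is -8.2° and the cover hole angle is about -18.3°.

```bash
cat >> h.py <<'E'
def shift(target,yang,o=None):
    "shift (m) along tool axes and spin (rad) to bring the tool to target with tool y at yang deg (mod 180)"
    o=o or r.get_obs(); M=R.from_rotvec(o["orientation"]).as_matrix()
    y=np.degrees(np.arctan2(M[1,1],M[0,1])); d=(yang-y+90)%180-90
    return ((np.array(target)-o["tcp_pos"])@M).round(4), round(-np.radians(d),4), "y at",y.round(2),"tilt",M[:,2].round(4)
E
python3 -c "
from h import *
print(*shift((.595,-.167,.13),11.6))"
```

```text
[-0.6179 -0.681   0.1016] 1.1056 y at 74.95 tilt [-3.0e-04 -1.6e-03 -1.0e+00]
```

Emit:
play_rows --targets "-1 -0.206 -0.227 0 0;-1 -0.206 -0.227 0 0;-1 -0.206 -0.227 0 0;-1 -0.206 -0.227 0 0;-1 -0.206 -0.227 0 0;-1 -0.206 -0.227 0 0;-1 -0.206 -0.227 0 0;-1 -0.206 -0.227 0 0"

```text
clock: 0.77
tcp_pos: [0.3181, 0.3728, 0.2309]
orientation: [0.422, 3.113, -0.005]
contact_force: [0.4, -0.4, 0.4]
grip_width: 0.0854
gripper_force: 0.0
```

Emit:
play_rows --targets "-1 -0.206 -0.227 0 0;-1 -0.206 -0.227 0 0;-1 -0.206 -0.227 0 0;-1 -0.206 -0.227 0 0;-1 -0.206 -0.227 0 0;-1 -0.206 -0.227 0 0;-1 -0.206 -0.227 0 0;-1 -0.206 -0.227 0 0"

```text
clock: 1.43
tcp_pos: [0.4569, 0.1004, 0.2315]
orientation: [0.422, 3.112, -0.002]
contact_force: [-1.1, -0.3, 0.2]
grip_width: 0.0854
gripper_force: 0.0
```

Emit:
play_rows --targets "-1 -0.206 -0.227 0 0.5;-1 -0.206 -0.227 0 0.5;-1 -0.206 -0.227 0 0.5;-1 -0.206 -0.227 0 0.5;-1 -0.206 -0.227 0 0.5;-1 -0.206 -0.227 0 0.5;-1 -0.206 -0.227 0 0.5;-1 -0.206 -0.227 0 0.5"

```text
clock: 2.1
tcp_pos: [0.596, -0.1728, 0.2312]
orientation: [1.177, 2.911, -0.005]
contact_force: [-0.4, -0.2, 0.2]
grip_width: 0.0855
gripper_force: 0.0
```

```bash
python3 -c "
from h import *
print(r.get_obs()['tcp_pos'],*shift((.595,-.167,.1),11.6))"
```

```text
[ 0.59603943 -0.17282852  0.23119841] [0.0052 0.0038 0.1312] 0.6001 y at 45.98 tilt [ 6.0e-04 -3.8e-03 -1.0e+00]
```

Emit:
play_rows --targets "-1 0.005 0.004 0.12 0.6;-1 0.005 0.004 0.12 0.6;-1 0.005 0.004 0.12 0.6;-1 0.005 0.004 0.12 0.6;-1 0.005 0.004 0.12 0.6;-1 0.005 0.004 0.12 0.6;-1 0.005 0.004 0.12 0.6;-1 0.005 0.004 0.12 0.6"

```text
clock: 2.77
tcp_pos: [0.5946, -0.16, 0.1116]
orientation: [1.975, 2.443, 0.0]
contact_force: [0.3, 0.1, 0.2]
grip_width: 0.0857
gripper_force: 0.0
```

```bash
python3 -c "
from h import *
print(r.get_obs()['tcp_pos'],*shift((.595,-.167,.023),11.6))
t=r.grab_frame('top');t=r.grab_frame('scene')[:,:,::-1]
cv2.imwrite('pics/s1.png',crop(t,310,200,140,140,4))"
```

```text
[ 0.59457547 -0.16000055  0.11159183] [-0.0069 -0.0011  0.0886] 0.0087 y at 12.1 tilt [ 5.e-04 -1.e-04 -1.e+00]
```

View pics/s1.png

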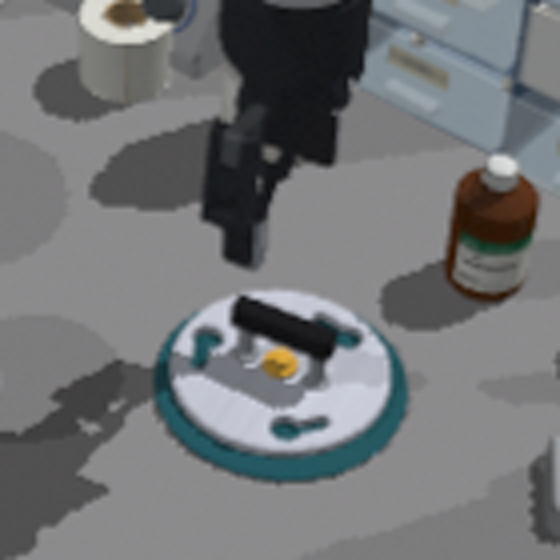

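The open gripper hangs over the cover with its fingers lined up across the bar (at about crop (285,325)); next I go down.

Emit:
play_rows --targets "-1 -0.007 -0.001 0.03 0.009;-1 -0.007 -0.001 0.05 0.009;-1 -0.007 -0.001 0.07 0.009;-1 -0.007 -0.001 0.08 0.009;-1 -0.007 -0.001 0.0885 0.009;-1 -0.007 -0.001 0.0885 0.009;-1 -0.007 -0.001 0.0885 0.009;-1 -0.007 -0.001 0.0885 0.009"

```text
clock: 3.53
tcp_pos: [0.5956, -0.1674, 0.0239]
orientation: [1.989, 2.43, 0.001]
contact_force: [-0.5, -0.5, 0.2]
grip_width: 0.0854
gripper_force: 0.0
```

Emit:
play_rows --targets "-0.3 0 0 0 0;0 0 0 0 0;0.3 0 0 0 0;0.5 0 0 0 0;0.5 0 0 0 0;0.5 0 0 0 0;0.5 0 0 0 0;0.5 0 0 0 0" --squeeze 30

```text
clock: 4.2
tcp_pos: [0.5948, -0.167, 0.0227]
orientation: [-1.99, -2.431, 0.0]
contact_force: [0.4, 0.2, -0.1]
grip_width: 0.0212
gripper_force: 0.0
```

Emit:
play_rows --targets "0.7 0 0 0 0;0.8 0 0 0 0;1 0 0 0 0;1 0 0 0 0;1 0 0 0 0;1 0 0 0 0" --squeeze 50

```text
clock: 4.7
tcp_pos: [0.5949, -0.167, 0.0229]
orientation: [1.99, 2.431, 0.0]
contact_force: [-0.2, 0.7, 1.8]
grip_width: 0.0131
gripper_force: 49.4
```

Emit:
play_rows --targets "1 0 0 -0.01 0;1 0 0 -0.03 0;1 0 0 -0.05 0;1 0 0 -0.07 0;1 0 0 -0.1 0;1 0 0 -0.13 0;1 0 0 -0.15 0;1 0 0 -0.15 0"

```text
clock: 5.37
tcp_pos: [0.5968, -0.1682, 0.1774]
orientation: [1.987, 2.426, 0.005]
contact_force: [0.3, -0.2, -3.9]
grip_width: 0.013
gripper_force: 49.2
```

```bash
python3 -c "
from h import *
o=r.get_obs();print(o['tcp_pos'],o['moment'],o['contact_force'],*shift((.595-.0806,-.167+.3003,.175),11.7+10.2))
t=r.grab_frame('top')[:,:,::-1];cv2.imwrite('pics/top2.png',t);t=r.grab_frame('scene')[:,:,::-1];cv2.imwrite('pics/scene2.png',t)
"
```

```text
[ 0.59684338 -0.16824376  0.17738691] [-0.04705597 -0.03261217 -0.00705261] [ 0.33953548 -0.16537417 -3.86442256] [ 0.3119 -0.0214  0.0015] -0.1839 y at 11.37 tilt [ 0.0067 -0.0011 -1.    ]
```

Emit:
play_rows --targets "1 -0 0 -0.03 0;1 0.02 0 -0.05 -0.03;1 0.05 -0.003 -0.05 -0.06;1 0.08 -0.005 -0.05 -0.09;1 0.11 -0.007 -0.05 -0.12;1 0.14 -0.01 -0.05 -0.15;1 0.17 -0.012 -0.05 -0.17;1 0.2 -0.014 -0.05 -0.185"

```text
clock: 6.13
tcp_pos: [0.5394, 0.0276, 0.2208]
orientation: [-1.754, -2.603, 0.004]
contact_force: [1.7, -0.1, -3.4]
grip_width: 0.0133
gripper_force: 49.7
```

```bash
python3 -c "
from h import *
o=r.get_obs();print(o['tcp_pos'],*shift((.595-.0806,-.167+.3003,.175),11.7+10.2))"
```

```text
[0.5393862  0.02760303 0.22077403] [0.1073 0.0167 0.0458] 0.003 y at 22.07 tilt [-3.8e-03 -8.0e-04 -1.0e+00]
```

Emit:
play_rows --targets "1 0.03 0.004 0 0;1 0.06 0.008 0 0;1 0.085 0.013 0.01 0;1 0.1 0.016 0.025 0;1 0.105 0.0165 0.04 0;1 0.105 0.0165 0.045 0;1 0.105 0.0165 0.045 0;1 0.105 0.0165 0.045 0"

```text
clock: 6.8
tcp_pos: [0.5171, 0.1284, 0.1772]
orientation: [-1.758, -2.603, 0.003]
contact_force: [0.4, -0.8, -3.3]
grip_width: 0.0133
gripper_force: 49.6
```

```bash
python3 -c "
from h import *
t=r.grab_frame('top')[:,:,::-1];cv2.imwrite('pics/top3.png',t);s=r.grab_frame('scene')[:,:,::-1];cv2.imwrite('pics/scene3.png',s)
o=r.get_obs();print(o['tcp_pos'],o['contact_force'],*shift((.595-.0806,-.167+.3003,.14),11.7+10.2))
cv2.imwrite('pics/v3.png',np.hstack([crop(t,240,220,90,90,4),crop(s,200,160,90,110,4)[:360]]))"
```

```text
[0.51805966 0.12862601 0.17822792] [-0.30790821 -0.29234598 -3.03419273] [ 0.0057 -0.0017  0.0382] -0.0002 y at 21.89 tilt [ 6.e-04 -2.e-04 -1.e+00]
```

View pics/v3.png

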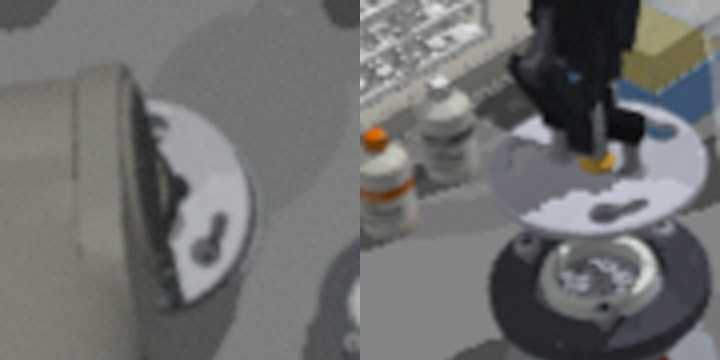

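The cover hangs level above the larger holder in the scene view, its nearest hole (crop (600,212)) near the front stud (600,305). I correct the 6 mm and go lower.

Emit:
play_rows --targets "1 0.0057 -0.0017 0.02 0;1 0.0057 -0.0017 0.035 0;1 0.0057 -0.0017 0.049 0;1 0.0057 -0.0017 0.049 0;1 0.0057 -0.0017 0.049 0;1 0.0057 -0.0017 0.049 0"

```text
clock: 7.4
tcp_pos: [0.5148, 0.1341, 0.1299]
orientation: [1.757, 2.603, 0.002]
contact_force: [0.3, -0.5, -2.8]
grip_width: 0.0129
gripper_force: 49.6
```

```bash
python3 -c "
from h import *
t=r.grab_frame('top')[:,:,::-1];cv2.imwrite('pics/top4.png',t);s=r.grab_frame('scene')[:,:,::-1];cv2.imwrite('pics/scene4.png',s)
o=r.get_obs();print(o['tcp_pos'],o['contact_force'],o['moment'],*shift((.595-.0806,-.167+.3003,.116),11.7+10.2))
cv2.imwrite('pics/v4.png',np.hstack([crop(t,270,230,45,65,8),crop(s,220,180,80,65,8)[:,:]])[:, :1000])
im=cv2.imread('pics/v4.png');print(im.shape);cv2.imwrite('pics/v4.png',im[:, 360:])"
```

```text
[0.51479404 0.13439106 0.13000806] [ 0.12455494  0.48416401 -3.04459572] [0.01309546 0.03416851 0.00659809] [-0.0009 -0.0008  0.014 ] 0.0012 y at 21.97 tilt [ 2.e-03  9.e-04 -1.e+00]
(520, 1000, 3)
```

View pics/v4.png

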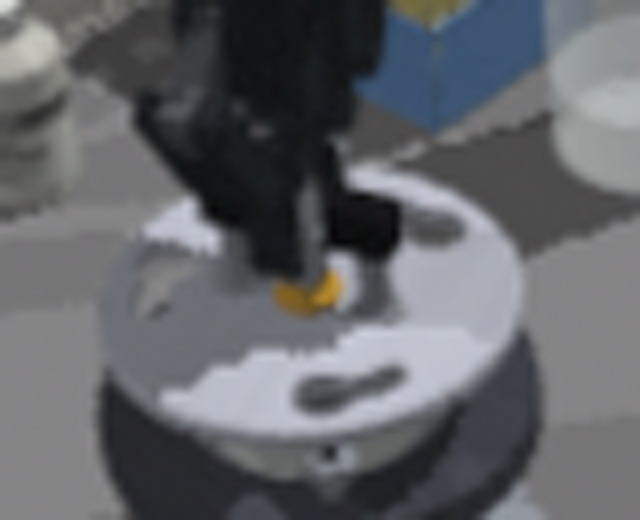

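The cover is level just above the studs. Its front hole is at crop (322,392), directly over the front stud at (330,455), and the right hole is at (438,228).

```bash
python3 -c "
from h import *
P=onplane('scene',np.array([(322,392),(438,228)])/8+[220-.5,180-.5],.116)[:,:2]*1000
S=onplane('scene',np.array([(221,66),(73,83),(160,159)])/4.5+[226-.5,202-.5],.094)[:,:2]*1000
print(P,S)
# disc top edge points at the lower/right/left arc
E=onplane('scene',np.array([(110,365),(180,418),(260,437),(340,438),(420,412),(480,370),(515,320),(522,270),(500,225),(450,190),(400,172)])/8+[220-.5,180-.5],.116)[:,:2]
from scipy.optimize import least_squares as L
f=L(lambda c:np.hypot(*(E-c[:2]).T)-.062,[.514,.133]);print(f.x*1000,(f.fun*1000).round(1))
"
```

```text
[[487.46820051 100.35241818]
 [561.72159289 129.00638206]] [[558.66826784 126.90247679]
 [497.45647417 176.12650696]
 [485.61753704  96.86195225]]
[514.52388543 133.63870775] [ 0.5  0.2  0.2  1.8  0.5 -0.8 -0.9  0.   0.8  0.7  1.3]
```

Emit:
play_rows --targets "1 -0.0009 -0.0008 0.006 0.001;1 -0.0009 -0.0008 0.011 0.001;1 -0.0009 -0.0008 0.013 0.001;1 -0.0009 -0.0008 0.0145 0.001;1 -0.0009 -0.0008 0.0145 0.001;1 -0.0009 -0.0008 0.0145 0.001;1 -0.0009 -0.0008 0.0145 0.001"

```text
clock: 8.08
tcp_pos: [0.5135, 0.1333, 0.1144]
orientation: [1.758, 2.603, 0.0]
contact_force: [0.5, 0.2, -3.1]
grip_width: 0.0131
gripper_force: 49.6
```

Emit:
play_rows --targets "1 0 0 0.0005 0;1 0 0 0.001 0;1 0 0 0.0015 0;1 0 0 0.0015 0"

```text
clock: 8.42
tcp_pos: [0.5134, 0.1333, 0.1127]
orientation: [-1.758, -2.604, 0.0]
contact_force: [-0.1, 0.1, -4.3]
grip_width: 0.0133
gripper_force: 49.6
```

Emit:
play_rows --targets "1 0 0 0.0005 0;1 0 0 0.001 0;1 0 0 0.001 0;1 0 0 0.001 0"

```text
clock: 8.75
tcp_pos: [0.5134, 0.1333, 0.1118]
orientation: [-1.758, -2.604, 0.0]
contact_force: [-0.3, 0.7, -2.9]
grip_width: 0.0134
gripper_force: 49.6
```

```bash
python3 -c "
from h import *
o=r.get_obs();print(o['tcp_pos'],o['contact_force'],o['moment'],*shift((.595-.0806,-.167+.3003,.112),11.7+10.2))"
```

```text
[0.5133995  0.13328664 0.11176984] [-0.25142594  0.6567732  -2.9394045 ] [ 0.02208467  0.00739328 -0.00694991] [-0.0004  0.0009 -0.0002] 0.0008 y at 21.94 tilt [-0.  0. -1.]
```

Emit:
play_rows --targets "1 -0.0002 0.0005 0.0005 0;1 -0.0002 0.0005 0.001 0;1 -0.0002 0.0005 0.0015 0;1 -0.0002 0.0005 0.0015 0"

```text
clock: 9.08
tcp_pos: [0.5139, 0.1333, 0.1102]
orientation: [-1.758, -2.604, 0.0]
contact_force: [-0.1, 1.0, -3.2]
grip_width: 0.0132
gripper_force: 49.6
```

Emit:
play_rows --targets "1 0 0 0.0005 0;1 0 0 0.001 0;1 0 0 0.0015 0;1 0 0 0.0015 0"

```text
clock: 9.42
tcp_pos: [0.5139, 0.1333, 0.1087]
orientation: [-1.758, -2.603, 0.0]
contact_force: [-0.4, -0.3, -3.5]
grip_width: 0.013
gripper_force: 49.6
```

Emit:
play_rows --targets "1 0 0 0.0005 0;1 0 0 0.001 0;1 0 0 0.0015 0;1 0 0 0.0015 0"

```text
clock: 9.75
tcp_pos: [0.5139, 0.1333, 0.1072]
orientation: [-1.758, -2.604, 0.0]
contact_force: [-0.3, -0.2, -4.5]
grip_width: 0.0132
gripper_force: 49.6
```

```bash
python3 -c "
from h import *
o=r.get_obs();print(o['tcp_pos'],o['contact_force'],o['moment'],*shift((.595-.0806,-.167+.3003,.112),11.7+10.2))"
```

```text
[0.51388017 0.13329692 0.10717955] [-0.30636965 -0.2300551  -4.53342333] [ 0.03523541 -0.0127985  -0.02927834] [-0.0002  0.0005 -0.0048] 0.0008 y at 21.94 tilt [-2.e-04 -1.e-04 -1.e+00]
```

Emit:
play_rows --targets "1 0 0 0.0005 0;1 0 0 0.001 0;1 0 0 0.0015 0;1 0 0 0.002 0;1 0 0 0.002 0"

```text
clock: 10.17
tcp_pos: [0.514, 0.1333, 0.1055]
orientation: [-1.758, -2.603, -0.0]
contact_force: [-1.7, -0.4, 1.5]
grip_width: 0.0131
gripper_force: 50.4
```

Emit:
play_rows --targets "1 0 0 0.0005 0;1 0 0 0.001 0;1 0 0 0.0015 0;1 0 0 0.0015 0"

```text
clock: 10.5
tcp_pos: [0.514, 0.1333, 0.1039]
orientation: [-1.758, -2.603, -0.0]
contact_force: [-1.6, 0.0, 4.3]
grip_width: 0.0132
gripper_force: 50.8
```

Emit:
play_rows --targets "1 0 0 0.0005 0;1 0 0 0.001 0;1 0 0 0.0015 0;1 0 0 0.0015 0"

```text
clock: 10.83
tcp_pos: [0.514, 0.1333, 0.1025]
orientation: [-1.758, -2.603, -0.0]
contact_force: [-2.6, -1.6, 6.3]
grip_width: 0.0132
gripper_force: 51.2
```

```bash
python3 -c "
from h import *
o=r.get_obs();print(o['tcp_pos'],o['contact_force'],o['moment'],*shift((.595-.0806,-.167+.3003,.112),11.7+10.2))"
```

```text
[0.51404324 0.13332611 0.1025342 ] [-2.6190752  -1.59694959  6.31733355] [-0.15167946  0.76950707 -0.01149192] [-0.0002  0.0003 -0.0095] 0.0007 y at 21.94 tilt [ 1.e-04  3.e-04 -1.e+00]
```

Emit:
play_rows --targets "1 0 0 0.0005 0;1 0 0 0.001 0;1 0 0 0.0015 0;1 0 0 0.0015 0"

```text
clock: 11.17
tcp_pos: [0.514, 0.1333, 0.1012]
orientation: [-1.758, -2.603, -0.001]
contact_force: [-4.1, -0.4, 9.3]
grip_width: 0.0131
gripper_force: 51.5
```

Emit:
play_rows --targets "1 0 0 0.0005 0;1 0 0 0.001 0;1 0 0 0.001 0;1 0 0 0.001 0"

```text
clock: 11.5
tcp_pos: [0.5141, 0.1333, 0.1004]
orientation: [-1.758, -2.603, -0.001]
contact_force: [-4.3, -1.5, 10.8]
grip_width: 0.0133
gripper_force: 51.7
```

```bash
python3 -c "
from h import *
o=r.get_obs();print(o['tcp_pos'],o['contact_force'],o['moment'],*shift((.595-.0806,-.167+.3003,.112),11.7+10.2))"
```

```text
[0.51409233 0.13332005 0.10042454] [-4.33835615 -1.46589298 10.80430807] [-0.19898189  0.9660942  -0.01576784] [-0.0001  0.0003 -0.0116] 0.0006 y at 21.93 tilt [ 1.e-04  6.e-04 -1.e+00]
```

Emit:
play_rows --targets "1 0.0002 -0.0005 0 0;1 0.0002 -0.0005 0 0;1 0.0002 -0.0005 0 0.02;1 0.0002 -0.0005 0 0.04;1 0.0002 -0.0005 0 0.06;1 0.0002 -0.0005 0 0.06" --squeeze 80

```text
clock: 12.0
tcp_pos: [0.5146, 0.1335, 0.1008]
orientation: [1.835, 2.548, 0.003]
contact_force: [-2.3, -1.3, 9.8]
grip_width: 0.0124
gripper_force: 82.5
```

```bash
python3 -c "
from h import *
o=r.get_obs();print(o['tcp_pos'],o['contact_force'],o['moment'],*shift((.595-.0806,-.167+.3003,.112),11.7+10.2))"
```

```text
[0.514634   0.13347254 0.1007609 ] [-2.27405672 -1.25032958  9.81889768] [-0.17474723  0.52158555  0.10230588] [-0.0001 -0.0002 -0.0112] -0.06 y at 18.46 tilt [ 2.3e-03  7.0e-04 -1.0e+00]
```

Emit:
play_rows --targets "1 0 0 0.0004 0;1 0 0 0.0004 0.02;1 0 0 0.0004 0.04;1 0 0 0.0004 0.06;1 0 0 0.0004 0.08;1 0 0 0.0004 0.08"

```text
clock: 12.5
tcp_pos: [0.5151, 0.1336, 0.1006]
orientation: [1.935, 2.472, 0.004]
contact_force: [-1.1, -1.0, 10.7]
grip_width: 0.0126
gripper_force: 82.5
```

```bash
python3 -c "
from h import *
o=r.get_obs();print(o['tcp_pos'],o['contact_force'],o['moment'],*shift((.595-.0806,-.167+.3003,.112),11.7+10.2))"
```

```text
[0.51514301 0.13363752 0.10056838] [-1.14673069 -1.03400207 10.6679911 ] [-0.05894771  0.32924213  0.14130588] [-0.0001 -0.0008 -0.0114] -0.1398 y at 13.89 tilt [ 3.3e-03  9.0e-04 -1.0e+00]
```

Emit:
play_rows --targets "1 0 0 0 0.02;1 0 0 0 0.04;1 0 0 0 0.06;1 0 0 0 0.08;1 0 0 0 0.1;1 0 0 0 0.1"

```text
clock: 13.0
tcp_pos: [0.5155, 0.1337, 0.1006]
orientation: [2.056, 2.372, 0.005]
contact_force: [-0.6, -0.1, 9.5]
grip_width: 0.0129
gripper_force: 82.5
```

```bash
python3 -c "
from h import *
o=r.get_obs();print(o['tcp_pos'],o['contact_force'],o['moment'],*shift((.595-.0806,-.167+.3003,.112),11.7+10.2))"
```

```text
[0.51547275 0.13366506 0.10064979] [-0.56900853 -0.05723651  9.46313777] [-0.01314511  0.26927062  0.12432236] [-0.0002 -0.0011 -0.0114] -0.2399 y at 8.16 tilt [ 0.0039  0.001  -1.    ]
```

Emit:
play_rows --targets "1 0 0 0.0003 0;1 0 0 0.0003 0.02;1 0 0 0.0003 0.04;1 0 0 0.0003 0.06;1 0 0 0.0003 0.08;1 0 0 0.0003 0.08"

```text
clock: 13.5
tcp_pos: [0.5156, 0.1337, 0.1004]
orientation: [2.149, 2.288, 0.006]
contact_force: [-0.2, -0.6, 11.1]
grip_width: 0.0124
gripper_force: 82.6
```

Emit:
play_rows --targets "1 0 0 0 0.02;1 0 0 0 0.04;1 0 0 0 0.06;1 0 0 0 0.06"

```text
clock: 13.83
tcp_pos: [0.5157, 0.1337, 0.1004]
orientation: [2.217, 2.222, 0.006]
contact_force: [-0.1, -0.2, 10.4]
grip_width: 0.0123
gripper_force: 82.6
```

```bash
python3 -c "
from h import *
o=r.get_obs();print(o['tcp_pos'],o['contact_force'],o['moment'],*shift((.595-.0806,-.167+.3003,.112),11.7+10.2))"
```

```text
[0.5156932  0.13367022 0.10043978] [-0.11020246 -0.22571564 10.40029198] [-0.1068006   0.15994469  0.1365788 ] [-0.0004 -0.0012 -0.0116] -0.3799 y at 0.14 tilt [ 0.0043  0.001  -1.    ]
```

Emit:
play_rows --targets "1 0 0 0 0.015;1 0 0 0 0.03;1 0 0 0 0.03"

```text
clock: 14.08
tcp_pos: [0.5157, 0.1337, 0.1004]
orientation: [2.25, 2.189, 0.006]
contact_force: [-0.1, -0.1, 11.2]
grip_width: 0.0125
gripper_force: 82.5
```

Emit:
play_rows --targets "1 0 0 -0.0005 0;1 0 0 -0.001 0;1 0 0 -0.0015 0;1 0 0 -0.0015 0"

```text
clock: 14.42
tcp_pos: [0.5157, 0.1337, 0.1018]
orientation: [2.249, 2.19, 0.006]
contact_force: [0.5, -0.5, 8.3]
grip_width: 0.0125
gripper_force: 82.2
```

Emit:
play_rows --targets "1 0 0 -0.0005 0;1 0 0 -0.001 0;1 0 0 -0.001 0"

```text
clock: 14.67
tcp_pos: [0.5157, 0.1337, 0.102]
orientation: [2.249, 2.189, 0.006]
contact_force: [5.5, 0.5, -1.3]
grip_width: 0.0122
gripper_force: 80.6
```

The heads hold: lifting stopped at z = 0.102. I ease back and let go.

Emit:
play_rows --targets "1 0 0 0.0004 0;1 0 0 0.0004 0;0.6 0 0 0.0004 0;0.4 0 0 0.0004 0;0 0 0 0.0004 0;-0.4 0 0 0.0004 0;-1 0 0 0.0004 0;-1 0 0 0.0004 0" --squeeze 20

```text
clock: 15.33
tcp_pos: [0.513, 0.1332, 0.101]
orientation: [-2.251, -2.191, 0.001]
contact_force: [0.7, -0.1, -0.2]
grip_width: 0.0728
gripper_force: 0.0
```

Emit:
play_rows --targets "-1 0 0 0 0;-1 0 0 0 0;-1 0 0 0 0;-1 0 0 0 0;-1 0 0 0 0;-1 0 0 0 0"

```text
clock: 15.83
tcp_pos: [0.5134, 0.1333, 0.1012]
orientation: [-2.251, -2.191, -0.0]
contact_force: [0.8, 1.1, -0.1]
grip_width: 0.0852
gripper_force: 0.0
```

Emit:
play_rows --targets "-1 0 0 -0.01 0;-1 0 0 -0.03 0;-1 0 0 -0.05 0;-1 0 0 -0.07 0;-1 0 0 -0.09 0;-1 0 0 -0.12 0;-1 0 0 -0.15 0;-1 0 0 -0.15 0"

```text
clock: 16.5
tcp_pos: [0.5166, 0.1333, 0.2571]
orientation: [2.251, 2.188, 0.014]
contact_force: [1.6, 0.1, -0.5]
grip_width: 0.0854
gripper_force: 0.0
```

```bash
python3 -c "
from h import *
t=r.grab_frame('top')[:,:,::-1];s=r.grab_frame('scene')[:,:,::-1]
o=r.get_obs();print(o['tcp_pos'],o['contact_force'],o['grip_width'])
cv2.imwrite('pics/v5.png',crop(s,200,170,120,110,5))"
```

```text
[0.51404548 0.13346623 0.25270885] [-0.70993762 -0.6639808  -0.9439785 ] 0.08492940189297199
```

View pics/v5.png

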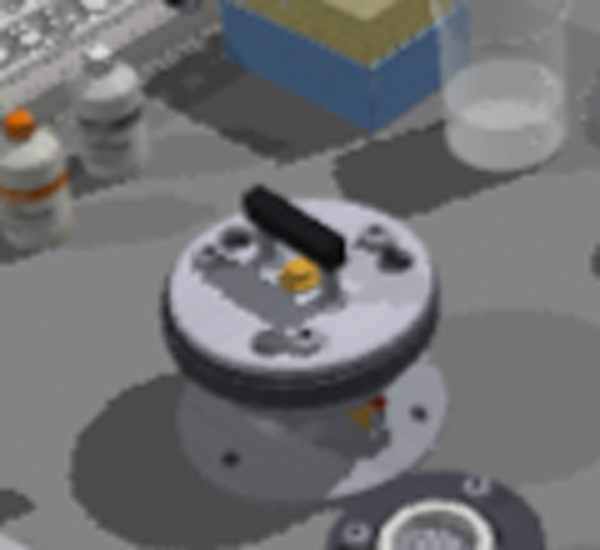

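The cover sits level on the holder with the stud heads over the slots (front stud at crop (308,335), empty hole at (268,345)). The gripper is clear and the bystanders are untouched.

```bash
python3 -c "
from bench import r
print(r.hand_in())"
```

```text
the job is handed in; nothing more can be done
None
```

The cover is on the larger holder, locked under the stud heads and let go, and the job is handed in; the judge returned no verdict, but lifting met the heads and the last picture shows it level.

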